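# Release the hand brake of the welding turntable

### The job

Release the turntable's hand brake: with the fingertips, from above, press the release paddle on top of the brake lever down so that the ratchet pawl leaves its teeth, and keeping it pressed push the raised lever down past all the teeth to its bottom stop, then let the paddle spring back up. Do not take hold of the lever, hook it from below or pull it up, and leave the tools and things around it alone.

Things in the scene. Friction and masses are not known exactly. Their poses are not given: they have to be found in the camera images.
- turntable: bench welding turntable bolted to the table: base plate 250 x 330 x 12 mm, round steel faceplate 240 mm across with its top 112 mm up, a cube of square tube 110 mm high clamped on it. Origin on the table under the middle of the brake lever, which stands beside the faceplate, 165 mm from its axis
- quadrant: fixed steel quadrant that stands up between the lever's two flat bars, radius 76 mm about the hinge, eight saw teeth 9 mm apart on its rim. Origin and axes as point lever_hinge
- lever_hinge (a point): centre of the brake lever's hinge, 70 mm above the table. Axes: z up; x level, from the hinge towards the lever's free end (roughly towards the robot); y along the hinge axis, away from the faceplate. The lever swings in this x-z plane, y = 0
- brake_lever (a joint): swing q of the steel brake lever (rad): 0 top stop, 0.62 bottom stop; starts at 0.06 to 0.27. The lever rises at 0.70 - q above level; it is 268 mm long, its handle bar 21 mm wide. Stiff hinge: pawl free, it stays where left and takes 3 to 6 N at the press point. Pawl in the teeth, it goes down at most one tooth (0.12 rad) and locks; the last tooth is passed at 0.54
- release_paddle (a joint): swing p of the release paddle, one piece with the ratchet pawl, relative to the lever (rad): 0 let go, 0.17 pressed home on the handle bar. Sprung: 1 to 3 N at the press point presses it home. On the teeth it rests at 0.03 to 0.12; the pawl is clear above 0.12. If let up half-way down, the pawl drops into the next tooth. At the bottom, let go, it reads 0.06
- paddle_pad (a point): press point on top of the paddle, a steel strip 31 x 125 x 4 mm slanting up over the handle bar; on its middle line, 25 mm from the outer end. In mm along the lever from the hinge (a) and square to it, up (b): the paddle turns on a pin at a 63, b -12; pressed home its top lies at b 14, parallel to the lever, a 128 to 253, press point a 228; at p it is tilted up by 0.17 - p
- grip_underside: black rubber moulding under the lever's handle bar, 128 x 26 x 14 mm, below the paddle; origin on the lever's middle line, 206 mm from the hinge. Not to be touched: the lever is neither gripped nor hooked from below
- spray_can: plain aluminium spray can with a black cap, 52 mm across, 140 mm tall, standing 14 to 20 cm to the side of the lever (away from the faceplate); its origin is the centre of its underside. Bystander: leave it
- tube_offcut: short offcut of square steel tube lying on the table, 90 x 40 x 40 mm, wall 3 mm, 12 to 17 cm beside the lever's outer end on the faceplate side; origin at the centre of its underside. Bystander: leave it
- chipping_hammer: hammer with a wooden handle lying on the table, 28 to 33 cm from the lever on the spray can's side; origin at the underside. Bystander: leave it
- magnet_square: grey welding magnet with two legs of 70 mm at a right angle and a strut across, 22 mm high, lying 24 to 30 cm from the lever on the faceplate side, nearer the robot; origin at the middle of one leg, underside. Bystander: leave it

How it is judged (in metres and radians):
On the way, in this order (a step that is already met when the one before it is completed fails the run):
1. the paddle is pressed and the pawl free while the lever is still raised (value of joint release_paddle above 0.14 rad and value of joint brake_lever below 0.4 rad and contact force between the fingers and anything else above 0.3 N), for 0.05 s.
2. the lever is down at its bottom stop (value of joint brake_lever above 0.58 rad), for 0.1 s.
At the end, for the whole second after the job is handed in: The brake lever rests at its bottom stop (joint over 0.58 of 0.62 rad), the release paddle has sprung back up (under 0.10 rad), and the spray can, tube offcut, hammer and magnet are within 30 mm of where they stood (value of joint brake_lever above 0.58 rad and value of joint release_paddle below 0.1 rad and distance of each of spray_can, tube_offcut, chipping_hammer, magnet_square from where it was at the start of the episode below 0.03 m); the robot touches nothing.
It fails at once if the fingers grip the lever or hook it from below (over 2 N on the rubber underside of its handle) (contact force between the fingers and grip_underside above 2 N).
It fails at once if the lever is pulled up to its top stop (value of joint brake_lever below 0.02 rad).
It fails at once if a thing beside the lever is pushed away or lifted (more than 30 mm) (distance of any of spray_can, tube_offcut, chipping_hammer, magnet_square from where it was at the start of the episode above 0.03 m).
It also fails if it takes over 32 s, if anything falls off the work surface, if the arm or the gripper's body presses on something with over 40 N, if the wrist force passes 120 N, or if a joint passes its speed limit or range.

### The arm

A 7-joint arm with a two-finger parallel gripper is mounted at the origin on the work surface. World frame = base frame: x ahead of the robot, y to its left, z up, the work surface at z = 0. Lengths are in mm, angles in rad, forces in N, time in s.
With the tool pointing down it reaches from about 425 to 875 mm from the base axis. Payload 8.4 kg.
Tool frame: the origin (TCP) lies at the very end of the fingers, on their centre line; the grasp point (between the pads) lies 19 mm behind it; z points along the fingers, x is the direction in which the jaws open and shut, and the axes are right-handed (so a half turn about z gives the same grasp; the last joint's range is limited). The gripper opens to 87 mm and grips with 3 to 60 N. Pads are 19 mm wide; open, the fingers measure 117 mm over their backs; the gripper's body (75 mm by 190 mm) begins 51 mm behind the grasp point.
Start: joints at [-1.224, 0.333, 0.04, 1.465, -0.013, 1.343, -0.059], TCP at [280.264, 586.443, 222.546] pointing down, gripper open.
Joint ranges: [-2.58, 2.58], [-0.38, 2.09], [-1.3, 1.39], [0.25, 2.4], [-1.5, 4.64], [0.08, 2.09], [-2.65, 2.65]. Speed limits (rad/s): [2.22, 2.22, 2.79, 2.79, 3.14, 3.14, 3.14].

### API

Orientations are given as a unit quaternion [w, x, y, z].
In Python, from bench import read_state, get_image, camera_params, close_job gives the robot as it stands.
- The arm moves only by the tool send_rows, never from a script. Its argument "plan" is a list of rows, each an object with "hand": the closure, from -1 (fully open) to 1 (shut); "delta_pos": the shift along the tool's x, y, z in mm, a list of three; "delta_rot": the turn, a rotation vector about the tool's x, y, z in degrees, a list of three. In form: [{"hand": hand, "delta_pos": [x, y, z], "delta_rot": [ax, ay, az]}, ...]. A call has 1 to 20 rows; each row shifts and turns the commanded pose from where the row before left it, along the tool's axes as they then stand; what a row does not reach is not made up. A row lasts 1/8 s, in which the tool goes at most 62.5 mm and 10.7 degrees, less where a joint would pass 70% of its speed; a pose out of reach is approached as far as the arm can. A call with a gripper value outside its range is refused whole. The fingers move at their own pace and stop on an object; the grip force is fixed at half the most. Time passes only in rows, so rows that do not move let the fingers close. It gives the time, the measured TCP pose, the force and the opening at its end, in the units of the state.
- read_state(): the state, without advancing time (a new reading comes with each control period).
- get_image(name): name is "side" or "top" or "wrist"; returns (picture, depth): 384x512x3 uint8, red, green, blue; 384x512 float32, mm along the optical axis (not along the pixel's ray), 0 where there is no reading.
- camera_params(name): a dict with "K" (3x3 intrinsics, pixels), "rvec" (rotation vector, rad) and "tvec" (3), from world to camera coordinates, as OpenCV has them; the wrist camera has in their place "mount" (4x4, takes a point from camera to tool coordinates, whose origin is the TCP and whose axes are the tool frame's). Camera axes: x right, y down, z forward; pixel columns grow to the right and rows downward; lengths in mm; the calibration is good to about 2 mm. A picture is of the moment at which its call begins: read the wrist's pose just before it. camera_params takes no time and is no camera call.
- close_job(): hands the job in, once; it reports no verdict.
The state is a dict: "time": time; "joint_positions": joint angles; "qvel": joint speeds; "effort": joint torques, N m; "tool_pos": TCP position; "tool_rot": TCP orientation; "force": force on the tool from outside, world axes, zero at the start; "torque": the same for the moment, N m; "gripper_width": finger opening in mm.
Only numpy, scipy, OpenCV 4.12 (cv2) and the standard library are available. Lean on these libraries where they do the work, as an engineer would, in place of code of your own. Each camera call takes 0.05 s, during which the arm holds its last target.

## Working session

There is one attempt and no reset: what is moved stays moved. The work goes in short steps, Python scripts to look and compute and a tool call to move; the robot and the scene stay as the last step left them, time stands still between calls to the robot, and variables do not carry over. Pictures are saved under pics/ and viewed, and the job is handed in when it is done.

Besides the shell and the picture viewer there is one more tool, called by a JSON object that holds its "name" and its "arguments", one argument or row to a line. send_rows: Moves the arm, as the interface text tells. Its arguments: {"type":"object","properties":{"plan":{"type":"array","items":{"type":"object","properties":{"hand":{"type":"number"},"delta_pos":{"type":"array","items":{"type":"number"}},"delta_rot":{"type":"array","items":{"type":"number"}}}}}},"required":["plan"]}

```bash
mkdir -p pics; python3 - <<'E'
from bench import *
import cv2,numpy as np
s=read_state();print({k:np.round(v,4) for k,v in s.items()})
for n in("side","top"):
    im,d=get_image(n);cv2.imwrite(f"pics/{n}1.png",im[:,:,::-1]);np.savez(f"{n}1.npz",im=im,d=d)
    p=camera_params(n);print(n,p);R=cv2.Rodrigues(np.array(p['rvec']))[0];print(-R.T@np.array(p['tvec']).ravel(),R)
print(camera_params("wrist"))
E
```

```text
{'time': np.float64(0.0), 'joint_positions': array([-1.2242,  0.3339,  0.0398,  1.4663, -0.0134,  1.3433, -0.0585]), 'qvel': array([ 0.0009,  0.0013, -0.0004, -0.0002, -0.0005, -0.0008, -0.0013]), 'effort': array([ 5.00000e-04, -6.56352e+01,  1.33520e+00, -4.03804e+01,
       -5.98000e-02,  4.46000e-02,  2.00000e-04]), 'tool_pos': array([280.0721, 586.0424, 221.6637]), 'tool_rot': array([ 5.000e-04,  8.459e-01,  5.333e-01, -7.000e-04]), 'force': array([ 0.4436,  0.686 , -0.5824]), 'torque': array([ 0.0169, -0.057 ,  0.0517]), 'gripper_width': np.float64(86.9542)}
side {'K': array([[404.38656962,   0.        , 261.26766631],
       [  0.        , 404.38656962, 193.24658414],
       [  0.        ,   0.        ,   1.        ]]), 'rvec': array([ 2.32125927, -0.08275181,  0.05875248]), 'tvec': array([-591.38184314,  162.19250618, 1282.3691926 ])}
[ 508.32957667 -868.92420679 1003.53445577] [[ 0.99678792 -0.0783605   0.01653727]
 [-0.04144941 -0.68146198 -0.7306788 ]
 [ 0.06852588  0.72764634 -0.68252106]]
top {'K': array([[437.4114692 ,   0.        , 257.29157548],
       [  0.        , 4
[... 172 characters left out ...]
25819526, 1362.48308146])}
[ 453.58179573  -14.77507934 1410.49259201] [[-0.02558729 -0.9996429  -0.00770482]
 [-0.99537362  0.02619051 -0.09244137]
 [ 0.09261016  0.00530385 -0.99568832]]
{'K': array([[297.63676872,   0.        , 257.81417803],
       [  0.        , 297.63676872, 196.33278791],
       [  0.        ,   0.        ,   1.        ]]), 'mount': array([[ 9.99999938e-01, -3.50040624e-04,  4.35504587e-05,
         7.58351217e-01],
       [ 3.23902041e-04,  9.60114405e-01,  2.79607269e-01,
        -7.64553794e+01],
       [-1.39687326e-04, -2.79607238e-01,  9.60114458e-01,
        -1.62262203e+02],
       [ 0.00000000e+00,  0.00000000e+00,  0.00000000e+00,
         1.00000000e+00]])}
```

View pics/side1.png

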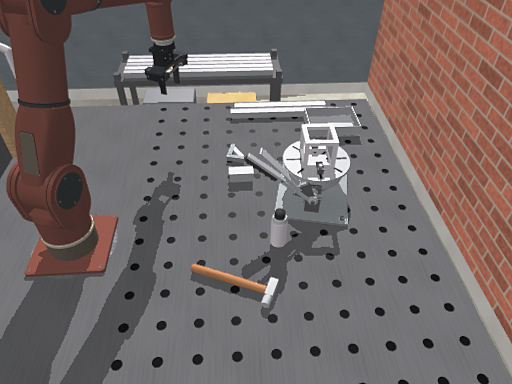

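View pics/top1.png

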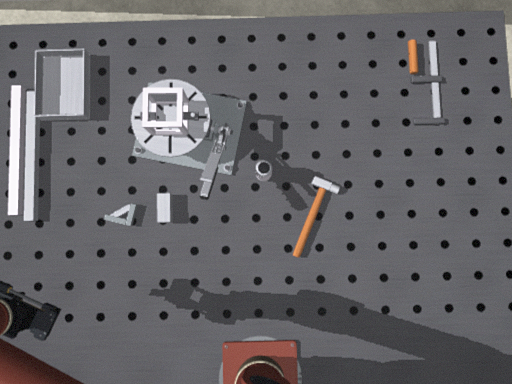

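The side view shows the raised lever around (255–310, 150–200). In the top view it runs from the hinge near (224,130) to its tip near (205,195). The can is at (263,170) and the offcut at (163,207). I'll zoom in and use depth.

```bash
cat > h.py <<'E'
from bench import *
import cv2,numpy as np
def RT(n):
    p=camera_params(n);return p['K'],cv2.Rodrigues(np.array(p['rvec']))[0],np.array(p['tvec']).ravel()
def cloud(n,d):
    K,R,t=RT(n);v,u=np.mgrid[0:384,0:512];c=np.stack([(u-K[0,2])/K[0,0]*d,(v-K[1,2])/K[1,1]*d,d],-1)
    return (c-t)@R
def proj(n,P):
    K,R,t=RT(n);c=np.atleast_2d(P)@R.T+t;q=c@K.T;return q[:,:2]/q[:,2:]
E
python3 - <<'E'
from h import *
a=np.load("top1.npz");im,d=a['im'],a['d']
P=cloud("top",d)
cv2.imwrite("pics/topz.png",cv2.resize(im[90:220,120:290,::-1],None,fx=4.4,fy=4.4,interpolation=cv2.INTER_CUBIC))
for v in range(114,202,4):
    print(v,[(u,*map(int,P[v,u])) for u in range(196,236,4) if P[v,u,2]>20])
b=np.load("side1.npz")
cv2.imwrite("pics/sidez.png",cv2.resize(b['im'][130:230,215:355,::-1],None,fx=5.5,fy=5.5,interpolation=cv2.INTER_CUBIC))
E
```

```text
114 [(196, 807, 168, 137), (200, 813, 159, 111), (204, 813, 147, 112), (208, 813, 135, 112)]
118 [(196, 797, 169, 128), (200, 802, 160, 107), (204, 799, 147, 117), (208, 800, 135, 111)]
122 [(196, 788, 172, 114), (200, 787, 159, 117), (204, 789, 148, 111), (208, 787, 135, 114), (212, 804, 130, 48)]
126 [(196, 776, 172, 113), (200, 775, 159, 116), (204, 777, 148, 107), (208, 776, 136, 109), (212, 783, 127, 81), (216, 784, 115, 76), (220, 784, 103, 75), (228, 783, 78, 75)]
130 [(196, 765, 173, 107), (200, 764, 160, 113), (204, 764, 148, 108), (208, 773, 141, 69), (212, 771, 127, 77), (216, 769, 114, 83), (220, 770, 102, 79), (224, 764, 88, 102), (228, 768, 77, 83)]
134 [(196, 752, 172, 112), (200, 751, 160, 113), (204, 751, 148, 114), (208, 760, 140, 74), (212, 766, 131, 43), (216, 761, 116, 66), (220, 744, 97, 138), (224, 752, 88, 103), (228, 758, 78, 74), (232, 758, 66, 71)]
138 [(196, 741, 173, 106), (200, 739, 160, 113), (204, 741, 150, 102), (208, 753, 144, 47), (212, 756, 133, 31), (220, 733, 98, 135), (224, 745, 91, 76)]
142 [(196, 726, 172, 116), (200, 727, 160, 113), (216, 726
[... 451 characters left out ...]
 [(208, 638, 126, 209), (212, 639, 116, 203), (216, 639, 104, 203), (228, 665, 84, 24)]
170 [(204, 626, 136, 221), (208, 625, 125, 221), (212, 626, 114, 216), (216, 634, 109, 160), (228, 453, -14, 1410)]
174 [(204, 613, 134, 237), (208, 612, 123, 236), (212, 613, 113, 232), (216, 622, 109, 163)]
178 [(204, 600, 133, 248), (208, 601, 123, 242), (212, 600, 112, 242)]
182 [(204, 594, 138, 206), (208, 594, 127, 204), (212, 595, 117, 194)]
186 [(204, 582, 137, 214), (208, 582, 127, 212), (212, 585, 118, 186)]
190 [(204, 570, 136, 223), (208, 570, 125, 224)]
194 [(200, 561, 149, 210), (204, 559, 136, 225), (208, 559, 126, 220)]
198 [(200, 549, 148, 216), (204, 549, 137, 217), (208, 549, 126, 217)]
```

View pics/topz.png

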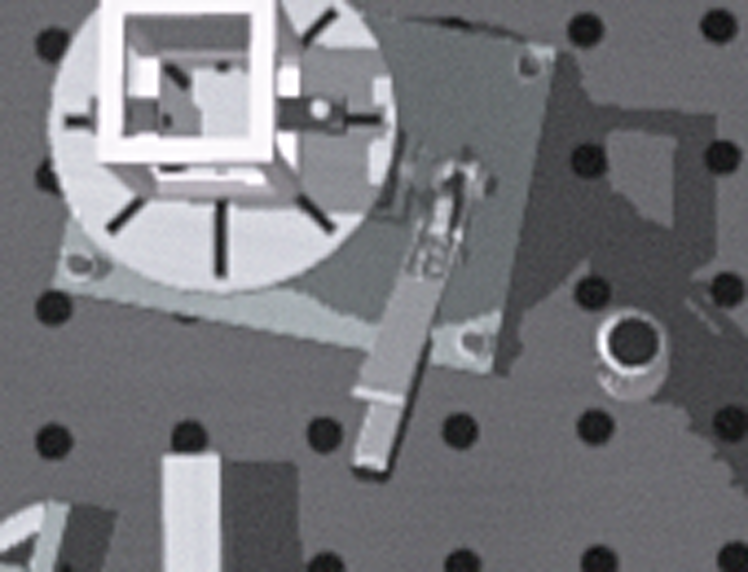

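View pics/sidez.png

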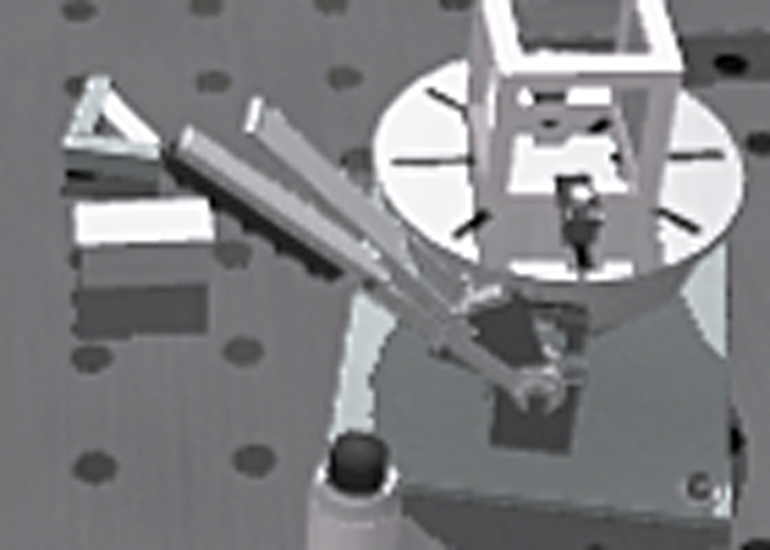

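```bash
python3 - <<'E'
from h import *
a=np.load("top1.npz");im,d=a['im'],a['d'];P=cloud("top",d)
b=np.load("side1.npz");Q=cloud("side",b['d'])
def sel(P,x0,x1,y,zf):
    m=(P[...,0]>x0)&(P[...,0]<x1)&(abs(P[...,1]-y-( -0.31*(P[...,0]-640)))<28)&(P[...,2]>zf(P[...,0]))&(P[...,2]<270);return P[m]
pad=lambda x:(680-x)*1.0+150
for n,C in(("top",P),("side",Q)):
  for nm,x0,x1,zf in(("pad",602,690,lambda x:(680-x)*0.95+148),("handle",545,590,lambda x:195+0*x)):
    p=sel(C,x0,x1,115,zf)
    if len(p)<5: print(n,nm,len(p));continue
    # centre per x bin
    f=np.polyfit(p[:,0],p[:,1],1);g=np.polyfit(p[:,0],p[:,2],1)
    print(n,nm,len(p),"y:",f[0].round(3),np.polyval(f,x0).round(1),np.polyval(f,x1).round(1),"z:",g[0].round(3),np.polyval(g,x0).round(1),np.polyval(g,x1).round(1),"x",p[:,0].min(),p[:,0].max(),(p[:,2]-np.polyval(g,p[:,0])).std())
# profile of the side view along lever
p=sel(Q,540,700,115,lambda x:130+0*x)
for x in range(545,700,10):
    s=p[abs(p[:,0]-x)<5]
    if len(s): print(x,np.round(np.c_[s[:,1],s[:,2]]).astype(int).tolist()[:14])
E
```

```text
top pad 295 y: -0.223 126.9 107.3 z: -1.013 244.8 155.7 x 603.7723786486691 689.7155933499295 3.0578717971086316
top handle 146 y: -0.223 138.3 128.3 z: -0.247 222.8 211.7 x 546.3716196128591 589.5696179387938 6.936769273260805
side pad 225 y: -0.253 126.3 104.0 z: -1.033 245.6 154.7 x 602.2592663624796 689.883497583519 3.844162679986727
side handle 122 y: -0.133 132.1 126.1 z: -0.278 219.2 206.7 x 548.7262810022858 589.5931728775605 7.954364224906848
545 [[138, 214], [131, 215], [130, 213], [132, 207]]
555 [[146, 220], [140, 224], [144, 217], [143, 218], [128, 230], [137, 219], [139, 217], [128, 226], [133, 218], [125, 224], [128, 222], [127, 219], [130, 216], [127, 218]]
565 [[139, 228], [141, 227], [145, 223], [138, 225], [136, 227], [140, 223], [129, 228], [134, 224], [133, 225], [127, 226], [130, 224], [134, 220], [125, 224], [128, 222]]
575 [[140, 224], [137, 222], [138, 221], [143, 217], [134, 221], [136, 219], [141, 215], [125, 223], [129, 220], [134, 216], [123, 221], [127, 218], [133, 212], [124, 216]]
585 [[142, 214], [137, 214], [137, 213], [140, 211], [130, 215], [137, 2
[... 1296 characters left out ...]
1], [109, 192]]
665 [[131, 182], [124, 184], [125, 183], [125, 183], [115, 187], [118, 184], [123, 180], [114, 184], [115, 182], [121, 177], [108, 184], [112, 181], [112, 181], [108, 181]]
675 [[122, 181], [120, 178], [124, 175], [116, 177], [121, 173], [113, 175], [117, 172], [121, 169], [110, 174], [110, 174], [116, 169], [102, 177], [107, 172], [110, 169]]
685 [[124, 171], [124, 166], [118, 166], [123, 163], [115, 165], [117, 163], [119, 161], [112, 164], [114, 162], [110, 161], [106, 164], [100, 165], [103, 162], [96, 165]]
695 [[119, 157], [122, 155], [120, 152], [122, 150], [118, 153], [118, 149], [119, 148], [119, 144], [96, 151], [94, 148], [91, 152], [91, 147], [91, 147], [89, 148]]
```

```bash
cat >> h.py <<'E'
from scipy.spatial.transform import Rotation as Ro
H=np.array([767.,87.5,70.]);xh=np.array([-.9734,.2290,0]);yh=np.array([-.2290,-.9734,0]);zh=np.array([0,0,1.])
def lev(th,a,b): return H+xh*(a*np.cos(th)-b*np.sin(th))+zh*(a*np.sin(th)+b*np.cos(th))
def padpt(th,p,s=165):
    t=.17-p; return lev(th,63+s*np.cos(t)-26*np.sin(t),-12+s*np.sin(t)+26*np.cos(t))
def tool(T): # tilt
    x=-yh; z=np.sin(T)*xh-np.cos(T)*zh; y=np.cross(z,x); return Ro.from_matrix(np.c_[x,y,z])
def cur():
    s=read_state();q=s['tool_rot'];return np.array(s['tool_pos']),Ro.from_quat([q[1],q[2],q[3],q[0]]),s
def delta(p0,R0,p1,R1): return (R0.inv().apply(p1-p0)).round(1),((R0.inv()*R1).as_rotvec(degrees=True)).round(1)
E
python3 - <<'E'
from h import *
p,R,s=cur()
T=.35;C=padpt(.63,.03);Rt=tool(T)
n=-Rt.as_matrix()[:,2]
tcp=C+9.5*Rt.as_matrix()[:,1]
hov=tcp+n*60
print(C,tcp,hov)
print(delta(p,R,hov,tool(0)));print(delta(p,R,hov,Rt))
print(delta(hov,tool(0),hov,Rt))
E
```

```text
[612.8803959  123.7578481  230.94778143] [621.56730689 121.71418402 227.6903262 ] [641.593971   117.00275389 284.05285942]
(array([-267.5,  528.4,  -61.8]), array([ -0. ,   0.1, -12.3]))
(array([-267.5,  528.4,  -61.8]), array([ 20. ,  -2.1, -12.2]))
(array([0., 0., 0.]), array([20.1,  0. ,  0. ]))
```

{"name": "send_rows", "arguments": {
  "plan": [
    {"hand":1,"delta_pos":[0,0,-31],"delta_rot":[0,0,0]},
    {"hand":1,"delta_pos":[0,0,-31],"delta_rot":[0,0,0]},
    {"hand":1,"delta_pos":[-19,37,0],"delta_rot":[0,0,0]},
    {"hand":1,"delta_pos":[-19,37,0],"delta_rot":[0,0,0]},
    {"hand":1,"delta_pos":[-19,37,0],"delta_rot":[0,0,0]},
    {"hand":1,"delta_pos":[-19,37,0],"delta_rot":[0,0,0]},
    {"hand":1,"delta_pos":[-19,37,0],"delta_rot":[0,0,0]},
    {"hand":1,"delta_pos":[-19,37,0],"delta_rot":[0,0,0]},
    {"hand":1,"delta_pos":[-19,37,0],"delta_rot":[0,0,0]},
    {"hand":1,"delta_pos":[-19,37,0],"delta_rot":[0,0,0]},
    {"hand":1,"delta_pos":[-19,37,0],"delta_rot":[0,0,0]},
    {"hand":1,"delta_pos":[-19,37,0],"delta_rot":[0,0,0]},
    {"hand":1,"delta_pos":[-19,37,0],"delta_rot":[0,0,0]},
    {"hand":1,"delta_pos":[-19,37,0],"delta_rot":[0,0,0]},
    {"hand":1,"delta_pos":[0,0,0],"delta_rot":[0,0,-6.1]},
    {"hand":1,"delta_pos":[0,0,0],"delta_rot":[0,0,-6.1]}
  ]
}}

```text
time: 2.1
tool_pos: [582.6, 188.5, 284.0]
tool_rot: [-0.0, 0.784, 0.621, -0.001]
force: [0.4, 1.0, 0.3]
gripper_width: 0.5
```

```bash
cat > d.py <<'E'
from h import *
p,R,s=cur()
T=.35;C=padpt(.63,.03);Rt=tool(T);M=Rt.as_matrix()
hov=C+9.5*M[:,1]-M[:,2]*60
print(s['time'],p,s['joint_positions'].round(2),s['force'].round(1),s['gripper_width'])
print(delta(p,R,hov,Rt), R.inv().apply(hov-p))
E
python3 d.py
```

```text
2.1 [582.63996607 188.53099366 284.00016468] [-0.65  0.24  0.32  1.48 -0.07  1.44  1.02] [0.4 1.  0.3] 0.5471979928715208
(array([-56.2,  73.7,  -0.1]), array([20.,  0.,  0.])) [-5.61545351e+01  7.37463902e+01 -6.84295095e-02]
```

{"name": "send_rows", "arguments": {
  "plan": [
    {"hand":1,"delta_pos":[-19,25,0],"delta_rot":[0,0,0]},
    {"hand":1,"delta_pos":[-19,25,0],"delta_rot":[0,0,0]},
    {"hand":1,"delta_pos":[-18,24,0],"delta_rot":[0,0,0]},
    {"hand":1,"delta_pos":[0,0,0],"delta_rot":[10,0,0]},
    {"hand":1,"delta_pos":[0,0,0],"delta_rot":[10,0,0]},
    {"hand":1,"delta_pos":[0,0,0],"delta_rot":[0,0,0]}
  ]
}}

```text
time: 2.85
tool_pos: [642.3, 116.2, 277.7]
tool_rot: [-0.138, 0.773, 0.609, -0.113]
force: [-0.2, -0.9, -1.2]
gripper_width: 0.6
```

```bash
python3 d.py; python3 - <<'E'
from h import *
for n,c in(("side",(slice(80,230),slice(200,370))),("wrist",None),("top",(slice(90,230),slice(120,290)))):
    im,d=get_image(n);np.savez(f"{n}2.npz",im=im,d=d)
    o=im if c is None else cv2.resize(im[c],None,fx=4.3,fy=4,interpolation=cv2.INTER_CUBIC)
    cv2.imwrite(f"pics/{n}2.png",o[:,:,::-1])
E
```

```text
2.85 [642.34631143 116.22156041 277.70082715] [-0.37  0.61  0.37  1.04 -0.31  1.87  1.26] [-0.2 -0.9 -1.2] 0.6467888378210246
(array([ 0.5, -3.1, -5.6]), array([-0.5,  0.2, -0.3])) [ 0.54609856 -3.08798543 -5.62945074]
```

View pics/side2.png

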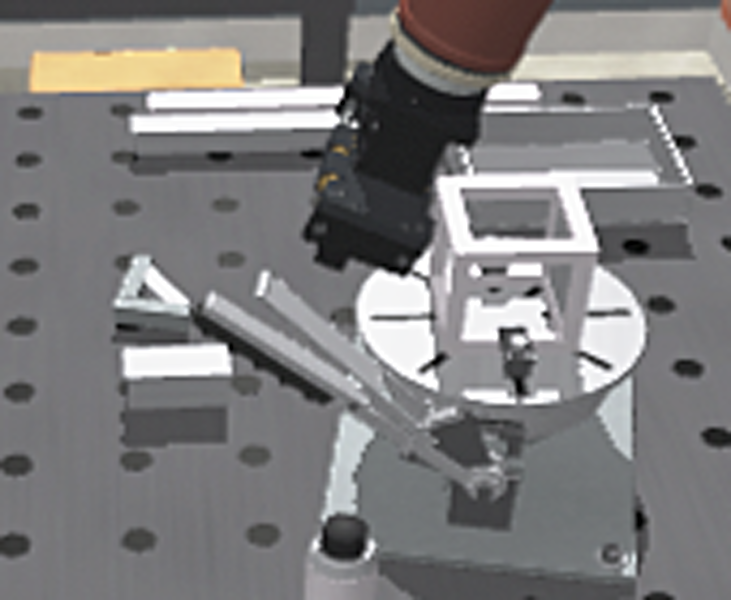

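View pics/wrist2.png

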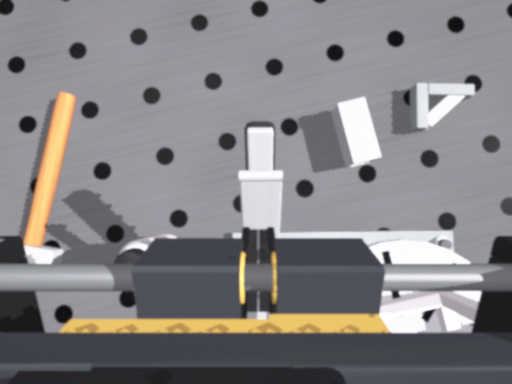

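```bash
python3 - <<'E'
from h import *
p,R,s=cur();print(p,s['force'])
w=camera_params("wrist");M=np.array(w['mount']);K=w['K']
def toW(u,v,d):
    c=np.array([(u-K[0,2])/K[0,0]*d,(v-K[1,2])/K[1,1]*d,d]);return p+R.apply(M[:3,:3]@c+M[:3,3])
a=np.load("wrist2.npz")
for u,v in((245,180),(261,180),(278,180),(261,200),(261,172),(261,220),(261,130)): print(u,v,a['d'][v,u],toW(u,v,a['d'][v,u]).round(1))
def wp(P):
    c=np.linalg.inv(M)@np.r_[R.inv().apply(P-p),1];q=K@c[:3];return (q/q[2]).round(1)
print("tcp wrist",wp(p)," model tip",padpt(.63,.03,190),wp(padpt(.63,.03,190)),wp(padpt(.63,.03)))
q=proj("side",np.array([p,padpt(.63,.03,190),H]));print("side",q,(q-[200,80])*[4.3,4])
E
```

```text
[641.76246458 117.82070218 285.33415846] [-0.53285232  0.20152957  0.22090493]
245 180 213.36845 [599.2 119.2 251.8]
261 180 214.22983 [601.7 130.4 251. ]
278 180 213.58098 [604.6 142.3 251.6]
261 200 225.73616 [615.2 127.4 238.6]
261 172 212.24748 [596.4 131.7 253.3]
261 220 240.21689 [630.2 124.  223.1]
261 130 236.08833 [560.8 140.4 231.7]
tcp wrist [256.7 243.2   1. ]  model tip [595.41003976 127.86788668 248.3511624 ] [255.5 172.9   1. ] [255.7 198.7   1. ]
side [[275.81941827 142.35954491]
 [260.0360414  150.72611924]
 [311.39775061 199.12170424]] [[326.02349855 249.43817964]
 [258.15497803 282.90447697]
 [479.01032761 476.48681697]]
```

```bash
cat > plan.py <<'E'
from h import *
def tcp(th,T,p,off=9.5,up=0):
    Rt=tool(T);M=Rt.as_matrix();return padpt(th,p)+off*M[:,1]-M[:,2]*up+yh*-2,Rt
def show(seq,start=None):
    a=start or cur()[:2]
    for s in seq:
        b=tcp(**s);print(s,*delta(*a,*b),b[0].round(0));a=b
E
python3 - <<'E'
from plan import *
seq=[dict(th=.63,T=.35,p=.03,up=u) for u in(40,20,6)]+[dict(th=.63,T=.35,p=p) for p in(.03,.06,.09,.12,.15,.18,.20)]
seq+=[dict(th=.63-.55*i/14,T=.35-.27*i/14,p=.2) for i in range(1,15)]
show(seq)
E
```

```text
{'th': 0.63, 'T': 0.35, 'p': 0.03, 'up': 40} [ 1.1  0.4 21.2] [ 0.2 -0.1 -0.1] [635. 121. 265.]
{'th': 0.63, 'T': 0.35, 'p': 0.03, 'up': 20} [ 0.  0. 20.] [0. 0. 0.] [629. 122. 246.]
{'th': 0.63, 'T': 0.35, 'p': 0.03, 'up': 6} [-0. -0. 14.] [0. 0. 0.] [624. 123. 233.]
{'th': 0.63, 'T': 0.35, 'p': 0.03} [ 0. -0.  6.] [0. 0. 0.] [622. 124. 228.]
{'th': 0.63, 'T': 0.35, 'p': 0.06} [ 0.  -2.7  4.2] [0. 0. 0.] [618. 125. 225.]
{'th': 0.63, 'T': 0.35, 'p': 0.09} [-0.  -2.5  4.3] [0. 0. 0.] [614. 125. 221.]
{'th': 0.63, 'T': 0.35, 'p': 0.12} [-0.  -2.4  4.4] [0. 0. 0.] [611. 126. 218.]
{'th': 0.63, 'T': 0.35, 'p': 0.15} [ 0.  -2.3  4.5] [0. 0. 0.] [607. 127. 215.]
{'th': 0.63, 'T': 0.35, 'p': 0.18} [-0.  -2.1  4.5] [0. 0. 0.] [604. 128. 211.]
{'th': 0.63, 'T': 0.35, 'p': 0.2} [ 0.  -1.4  3.1] [0. 0. 0.] [601. 129. 209.]
{'th': 0.5907142857142857, 'T': 0.3307142857142857, 'p': 0.2} [ 0.  -2.7  8.4] [-1.1  0.   0. ] [596. 130. 202.]
{'th': 0.5514285714285714, 'T': 0.3114285714285714, 'p': 0.2} [-0.  -2.5  8.5] [-1.1 -0.  -0. ] [591. 131. 195.]
{'th': 0.5121428571428571, 'T': 0.292142857142857
[... 608 characters left out ...]
68. 136. 148.]
{'th': 0.2764285714285714, 'T': 0.1764285714285714, 'p': 0.2} [-0.  -1.3  8.7] [-1.1  0.  -0. ] [565. 137. 139.]
{'th': 0.23714285714285716, 'T': 0.1571428571428571, 'p': 0.2} [ 0.  -1.1  8.7] [-1.1 -0.  -0. ] [562. 138. 131.]
{'th': 0.1978571428571428, 'T': 0.13785714285714282, 'p': 0.2} [ 0.  -0.9  8.8] [-1.1 -0.  -0. ] [560. 138. 123.]
{'th': 0.15857142857142853, 'T': 0.11857142857142852, 'p': 0.2} [-0.  -0.7  8.8] [-1.1  0.   0. ] [558. 139. 114.]
{'th': 0.11928571428571422, 'T': 0.09928571428571425, 'p': 0.2} [ 0.  -0.5  8.8] [-1.1 -0.   0. ] [557. 139. 105.]
{'th': 0.07999999999999996, 'T': 0.07999999999999996, 'p': 0.2} [ 0.  -0.4  8.8] [-1.1  0.  -0. ] [555. 139.  97.]
```

{"name": "send_rows", "arguments": {
  "plan": [
    {"hand":1,"delta_pos":[1,0.5,20],"delta_rot":[0,0,0]},
    {"hand":1,"delta_pos":[0,0,20],"delta_rot":[0,0,0]},
    {"hand":1,"delta_pos":[0,0,11],"delta_rot":[0,0,0]},
    {"hand":1,"delta_pos":[0,0,5],"delta_rot":[0,0,0]},
    {"hand":1,"delta_pos":[0,0,5],"delta_rot":[0,0,0]},
    {"hand":1,"delta_pos":[0,-2.5,4],"delta_rot":[0,0,0]},
    {"hand":1,"delta_pos":[0,0,0],"delta_rot":[0,0,0]}
  ]
}}

```text
time: 3.88
tool_pos: [618.4, 124.3, 224.4]
tool_rot: [-0.136, 0.773, 0.611, -0.108]
force: [0.1, 0.9, 2.1]
gripper_width: 0.5
```

```bash
python3 - <<'E'
from plan import *
p,R,s=cur();print(s['time'],p,s['force'],s['joint_positions'].round(2))
print(delta(p,R,*tcp(.63,.35,.06)))
im,d=get_image("side");np.savez("side3.npz",im=im,d=d)
cv2.imwrite("pics/side3.png",cv2.resize(im[80:230,200:370,::-1],None,fx=4.3,fy=4,interpolation=cv2.INTER_CUBIC))
E
```

```text
3.875 [618.37502216 124.34193955 224.42175349] [0.06826528 0.86343563 2.13673334] [-0.41  0.56  0.36  1.22 -0.3   1.73  1.27]
(array([ 0.2, -0.3, -0.1]), array([ 0.1, -0. , -0.1]))
```

View pics/side3.png

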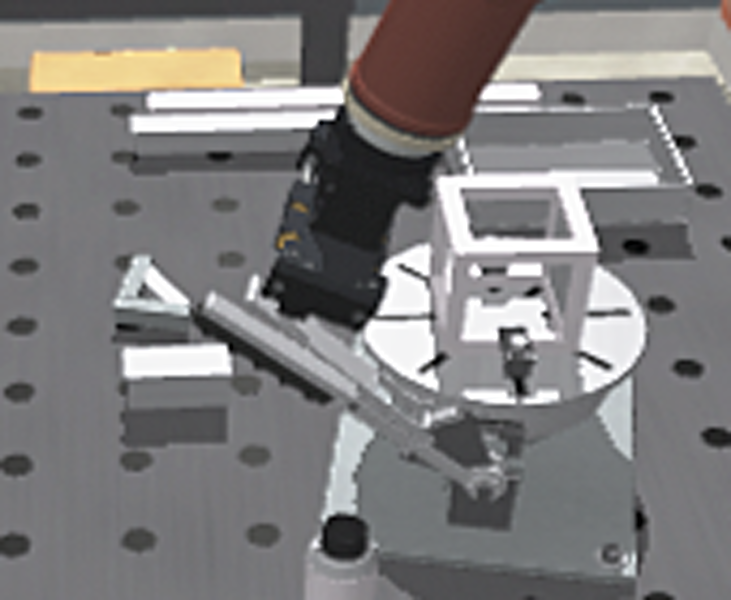

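The fingertips are on the paddle: the force is about 2 N, the paddle tip is near (258,285), and the lever tip at (207,300) hasn't moved. Next I'll press it home.

{"name": "send_rows", "arguments": {
  "plan": [
    {"hand":1,"delta_pos":[0,-2.5,4.3],"delta_rot":[0,0,0]},
    {"hand":1,"delta_pos":[0,-2.4,4.4],"delta_rot":[0,0,0]},
    {"hand":1,"delta_pos":[0,-2.3,4.5],"delta_rot":[0,0,0]},
    {"hand":1,"delta_pos":[0,-2.1,4.5],"delta_rot":[0,0,0]},
    {"hand":1,"delta_pos":[0,-0.7,1.5],"delta_rot":[0,0,0]},
    {"hand":1,"delta_pos":[0,0,0],"delta_rot":[0,0,0]}
  ]
}}

```text
time: 4.68
tool_pos: [603.0, 127.8, 209.5]
tool_rot: [-0.136, 0.773, 0.611, -0.108]
force: [2.6, 0.7, 0.7]
gripper_width: 0.4
```

```bash
python3 - <<'E'
from plan import *
p,R,s=cur();print(s['time'],p,s['force'],s['joint_positions'].round(2))
print(delta(p,R,*tcp(.63,.35,.17)))
im,d=get_image("side");np.savez("side4.npz",im=im,d=d)
cv2.imwrite("pics/side4.png",cv2.resize(im[80:230,200:370,::-1],None,fx=4.3,fy=4,interpolation=cv2.INTER_CUBIC))
E
```

```text
4.675 [602.98081663 127.83817925 209.45963659] [2.57929074 0.65467933 0.65364572] [-0.43  0.54  0.36  1.29 -0.29  1.68  1.27]
(array([ 0.3,  0.7, -3.4]), array([ 0.1, -0. , -0.1]))
```

View pics/side4.png

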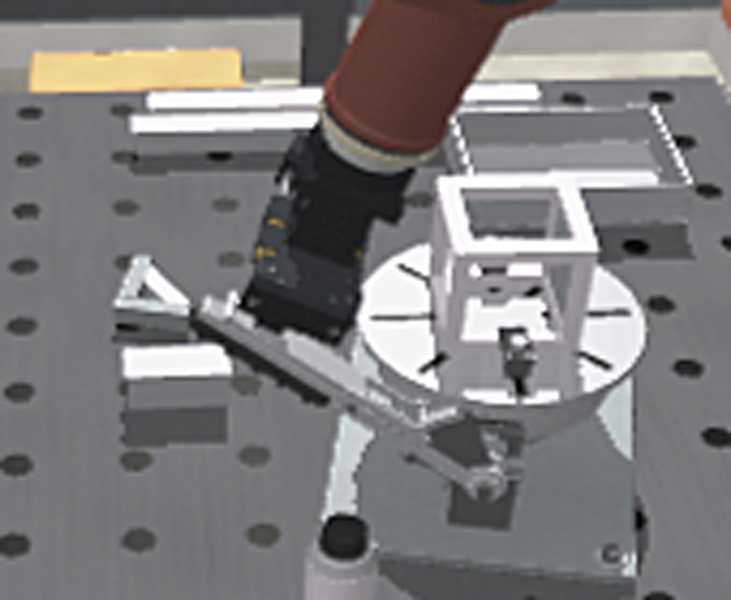

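The paddle is down on the handle bar, with its tip near (225,297), and the lever is still raised. Now I'll push it down along the arc.

{"name": "send_rows", "arguments": {
  "plan": [
    {"hand":1,"delta_pos":[0,-0.7,2],"delta_rot":[0,0,0]},
    {"hand":1,"delta_pos":[0,-1,2.5],"delta_rot":[0,0,0]},
    {"hand":1,"delta_pos":[0,-2.7,8.4],"delta_rot":[-1.1,0,0]},
    {"hand":1,"delta_pos":[0,-2.5,8.5],"delta_rot":[-1.1,0,0]},
    {"hand":1,"delta_pos":[0,-2.3,8.5],"delta_rot":[-1.1,0,0]},
    {"hand":1,"delta_pos":[0,-2.1,8.6],"delta_rot":[-1.1,0,0]},
    {"hand":1,"delta_pos":[0,-2.0,8.6],"delta_rot":[-1.1,0,0]}
  ]
}}

```text
time: 5.6
tool_pos: [576.4, 134.0, 168.8]
tool_rot: [-0.099, 0.778, 0.615, -0.078]
force: [3.7, -0.5, 1.1]
gripper_width: 0.3
```

```bash
python3 - <<'E'
from plan import *
p,R,s=cur();print(s['time'],p,s['force'],s['joint_positions'].round(2))
print(delta(p,R,*tcp(.63-.55*5/14,.35-.27*5/14,.17)))
im,d=get_image("side");np.savez("side5.npz",im=im,d=d)
cv2.imwrite("pics/side5.png",cv2.resize(im[80:230,200:370,::-1],None,fx=4.3,fy=4,interpolation=cv2.INTER_CUBIC))
E
```

```text
5.6 [576.41605678 134.02506502 168.78435581] [ 3.72567426 -0.53871406  1.09883189] [-0.49  0.44  0.35  1.49 -0.24  1.48  1.24]
(array([ 0.4,  2.4, -8.2]), array([ 0.1, -0. , -0.1]))
```

View pics/side5.png

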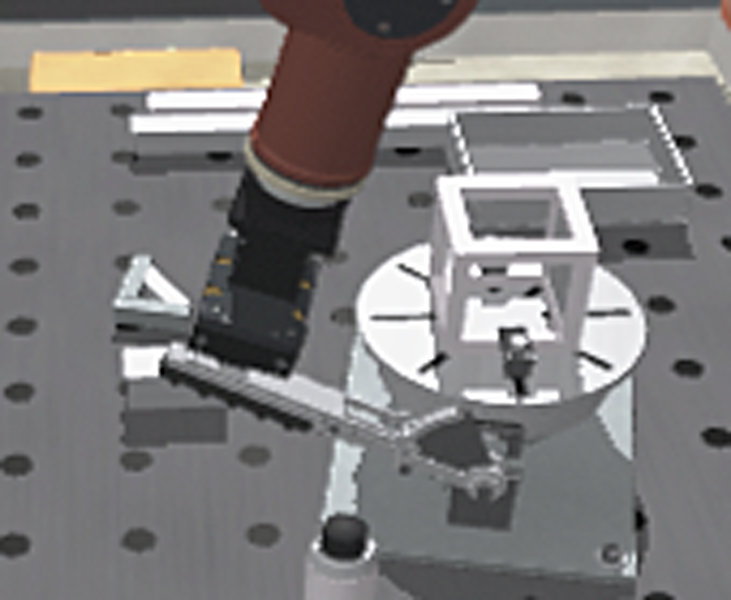

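{"name": "send_rows", "arguments": {
  "plan": [
    {"hand":1,"delta_pos":[0,-1.8,8.6],"delta_rot":[-1.1,0,0]},
    {"hand":1,"delta_pos":[0,-1.6,8.7],"delta_rot":[-1.1,0,0]},
    {"hand":1,"delta_pos":[0,-1.4,8.7],"delta_rot":[-1.1,0,0]},
    {"hand":1,"delta_pos":[0,-1.3,8.7],"delta_rot":[-1.1,0,0]},
    {"hand":1,"delta_pos":[0,-1.1,8.7],"delta_rot":[-1.1,0,0]},
    {"hand":1,"delta_pos":[0,-0.9,8.8],"delta_rot":[-1.1,0,0]},
    {"hand":1,"delta_pos":[0,-0.7,8],"delta_rot":[-1.1,0,0]},
    {"hand":1,"delta_pos":[0,0,0],"delta_rot":[0,0,0]}
  ]
}}

```text
time: 6.65
tool_pos: [555.8, 139.1, 111.3]
tool_rot: [-0.047, 0.783, 0.619, -0.037]
force: [-0.6, -0.4, 2.6]
gripper_width: 0.5
```

```bash
cat > c.py <<'E'
from plan import *
import sys
p,R,s=cur();print(s['time'],p,s['force'],s['joint_positions'].round(2))
print(delta(p,R,*tcp(.08,.08,.17)))
n=sys.argv[1]
im,d=get_image("side");np.savez(f"side{n}.npz",im=im,d=d)
cv2.imwrite(f"pics/side{n}.png",cv2.resize(im[80:230,200:370,::-1],None,fx=4.3,fy=4,interpolation=cv2.INTER_CUBIC))
E
python3 c.py 6
```

```text
6.65 [555.75304311 139.07856419 111.30219249] [-0.62913746 -0.36206811  2.61490152] [-0.57  0.35  0.35  1.71 -0.18  1.21  1.18]
(array([0.2, 1.9, 9.7]), array([-2.3,  0. , -0.1]))
```

View pics/side6.png

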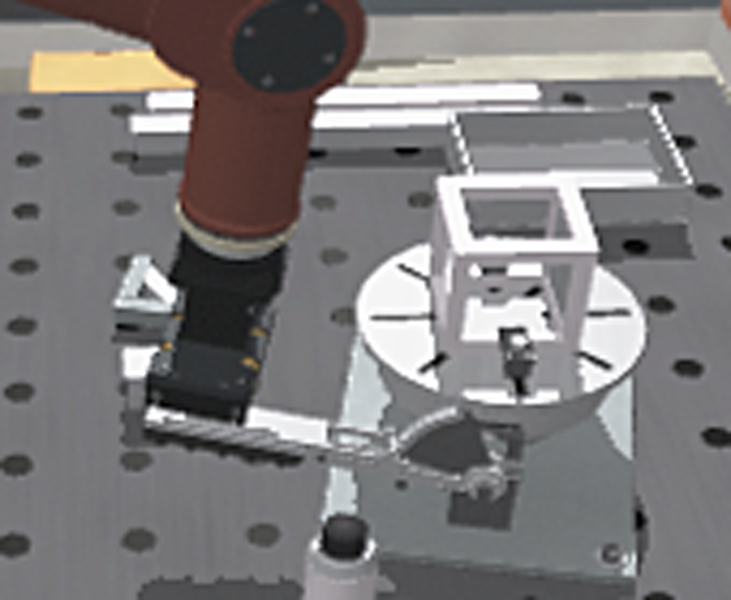

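Nearly level now, with light force. I'll ease on until the stop pushes back.

{"name": "send_rows", "arguments": {
  "plan": [
    {"hand":1,"delta_pos":[0,0,4],"delta_rot":[-0.8,0,0]},
    {"hand":1,"delta_pos":[0,0,4],"delta_rot":[-0.8,0,0]},
    {"hand":1,"delta_pos":[0,0,2],"delta_rot":[-0.7,0,0]},
    {"hand":1,"delta_pos":[0,0,0],"delta_rot":[0,0,0]}
  ]
}}

```text
time: 7.2
tool_pos: [555.1, 139.4, 101.9]
tool_rot: [-0.031, 0.784, 0.62, -0.024]
force: [-3.2, -0.1, 5.1]
gripper_width: 0.8
```

{"name": "send_rows", "arguments": {
  "plan": [
    {"hand":1,"delta_pos":[0,0,2],"delta_rot":[0,0,0]},
    {"hand":1,"delta_pos":[0,0,2],"delta_rot":[0,0,0]},
    {"hand":1,"delta_pos":[0,0,0],"delta_rot":[0,0,0]}
  ]
}}

```text
time: 7.58
tool_pos: [554.8, 139.5, 99.5]
tool_rot: [-0.031, 0.784, 0.62, -0.024]
force: [-10.2, -1.1, 21.4]
gripper_width: 0.3
```

{"name": "send_rows", "arguments": {
  "plan": [
    {"hand":1,"delta_pos":[0,0,1],"delta_rot":[0,0,0]},
    {"hand":1,"delta_pos":[0,0,0],"delta_rot":[0,0,0]}
  ]
}}

```text
time: 7.82
tool_pos: [554.7, 139.6, 99.0]
tool_rot: [-0.031, 0.784, 0.62, -0.024]
force: [-11.7, -1.4, 25.3]
gripper_width: 0.6
```

```bash
python3 c.py 7
```

```text
7.825 [554.73850494 139.58519215  98.97945782] [-11.65903235  -1.42815114  25.31077253] [-0.58  0.33  0.35  1.76 -0.16  1.14  1.16]
(array([-0.1,  1.7, -2.6]), array([ 0. , -0.1, -0.1]))
```

View pics/side7.png

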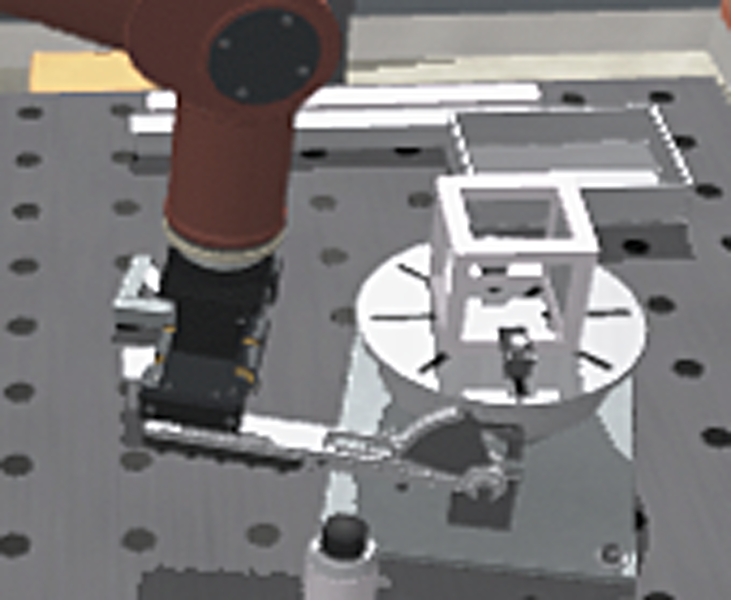

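The lever is on its stop: the force climbs steeply to 25 N with almost no motion. I'll lift off now.

{"name": "send_rows", "arguments": {
  "plan": [
    {"hand":1,"delta_pos":[0,0,-5],"delta_rot":[0,0,0]},
    {"hand":1,"delta_pos":[0,0,-10],"delta_rot":[0,0,0]},
    {"hand":1,"delta_pos":[0,0,-20],"delta_rot":[0,0,0]},
    {"hand":1,"delta_pos":[0,0,-40],"delta_rot":[0,0,0]},
    {"hand":1,"delta_pos":[0,0,-40],"delta_rot":[0,0,0]},
    {"hand":1,"delta_pos":[0,0,-30],"delta_rot":[0,0,0]},
    {"hand":1,"delta_pos":[0,0,0],"delta_rot":[0,0,0]},
    {"hand":1,"delta_pos":[0,0,0],"delta_rot":[0,0,0]}
  ]
}}

```text
time: 8.88
tool_pos: [566.0, 136.6, 240.6]
tool_rot: [-0.031, 0.784, 0.62, -0.025]
force: [-1.5, 0.3, 0.2]
gripper_width: 0.3
```

```bash
python3 c.py 8; python3 - <<'E'
from h import *
d=np.load("side8.npz")['d'];P=cloud("side",d)
L=(P-H);a=L@xh;b=L@yh
m=(abs(b)<20)&(L[...,2]>-30)&(L[...,2]<60)
for x in range(130,275,10):
    k=m&(abs(a-x)<5);z=L[...,2][k]+70
    if k.sum():print(x,k.sum(),np.percentile(z,[10,50,90]).round(0))
im,_=get_image("top");cv2.imwrite("pics/top8.png",im[:,:,::-1])
im0=np.load("top1.npz")['im']
print("changed px around bystanders",[(n,int((abs(im.astype(int)-im0)[s].sum(-1)>90).sum())) for n,s in(("hammer",np.s_[170:260,285:345]),("can",np.s_[158:184,252:275]),("offcut",np.s_[192:224,155:174]),("magnet",np.s_[202:226,102:138]))])
E
```

```text
8.875 [566.01858187 136.57102953 240.5940181 ] [-1.48221322  0.29571421  0.1698652 ] [-0.59  0.25  0.37  1.56 -0.12  1.42  1.13]
(array([  0.3,   1.2, 139.5]), array([ 0.1,  0. , -0.1]))
130 38 [ 77. 100. 103.]
140 39 [ 72.  85. 106.]
150 46 [ 69.  84. 108.]
160 49 [ 71.  88. 109.]
170 47 [ 72.  86. 113.]
180 47 [ 68.  88. 113.]
190 49 [ 72.  88. 116.]
200 49 [ 72.  89. 118.]
210 51 [ 74.  90. 120.]
220 46 [ 75.  91. 123.]
230 47 [ 75.  92. 124.]
240 49 [ 80.  94. 125.]
250 29 [72. 88. 93.]
260 18 [81. 90. 93.]
270 2 [75. 77. 80.]
changed px around bystanders [('hammer', 844), ('can', 151), ('offcut', 379), ('magnet', 0)]
```

View pics/side8.png

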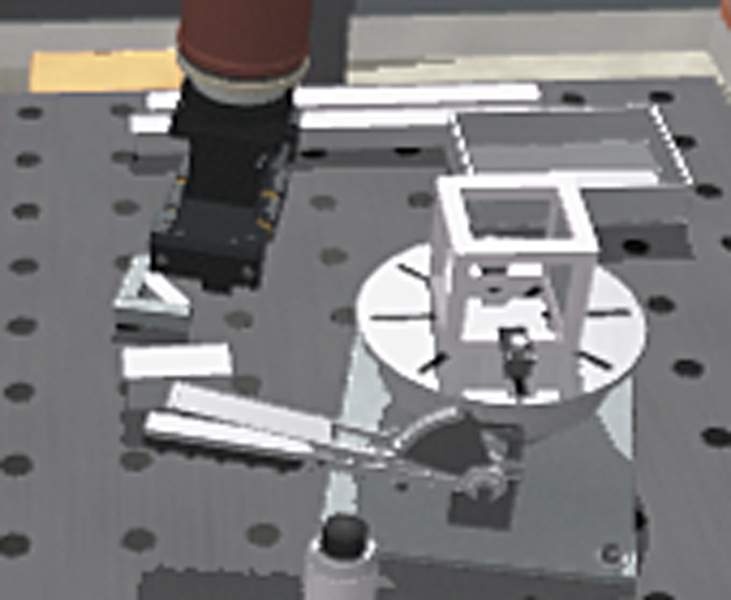

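View pics/top8.png

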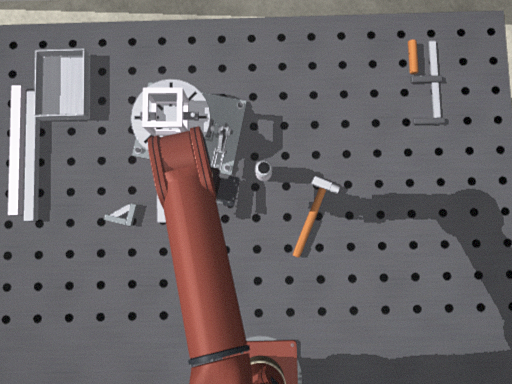

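```bash
python3 -c "
from bench import *
print(close_job())"
```

```text
the job is handed in; nothing more can be done
None
```

I pressed the release paddle home with the closed fingertips from above and pushed the lever down its arc until the bottom stop pushed back (about 25–28 N). I then lifted off about 140 mm and handed the job in at roughly 9 s.

**Lever and paddle:** In the side camera's depth data after lift-off, the lever sits about 0.09 rad above level, so its joint is at about 0.61. The paddle has sprung back to about 0.2 rad above level, so its joint is at about 0.05. That matches the 0.06 expected at the bottom with the paddle let go. The gripper was clear of everything and the force reading was near zero.

**Bystanders:** By eye, the can, hammer, magnet and offcut are where they were. The automatic before/after comparison was only clean for the magnet. It flagged changed pixels for the hammer, can and offcut, which I put down to moved shadows and the arm covering part of the offcut in the top view. I did not measure their positions.

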